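Knock a blank out of its die and scoop it from under the die plate

ROBOT

A 6-joint arm with a two-finger parallel gripper is mounted at the origin on the work surface; the furniture and walls round the work are solid. World frame = base frame: x ahead of the robot, y to its left, z up, the work surface at z = 0. Lengths are in m, angles in rad, forces in N, time in s.
With the tool pointing down it reaches from about 0.375 to 0.925 m from the base axis. Payload 5.7 kg.
Tool frame: the origin (TCP) lies midway between the tips of the shut fingers; the grasp point (between the pads) lies 19 mm behind it (env.hold_point_z is the distance from the TCP to the grasp point, in m); z points along the fingers, y is the line along which they close (so a half turn about z gives the same grasp; the last joint's range is limited). The gripper opens to 85 mm and grips with 20 to 120 N. Pads are 22 mm wide; open, the fingers measure 114 mm over their backs; the gripper's body (76 mm by 85 mm) begins 54 mm behind the grasp point. The pads swing forward as they close: fully open they stand 13 mm farther back than shut.
Start: joints at [1, 0.359, 1.51, -0, 1.272, -0.115], TCP at [0.264, 0.539, 0.208] pointing down, gripper open.
Joint ranges: [-2.97, 2.97], [-1.01, 2.36], [0.21, 2.38], [-0.96, 4.11], [0.2, 2.71], [-2.98, 2.98]. Speed limits (rad/s): [2.39, 2.39, 3.14, 3.14, 3.14, 3.14].

INTERFACE

Orientations are given as a unit quaternion [w, x, y, z].
In Python, from plant import monitor, vision, hand_in, env gives the robot as it stands. The module is installed in compiled form; this text tells all that it offers.
- The arm moves only by the tool arm_command, never from a script. Its argument "moves" is a list of rows, each a list of 3 entries, a list of its own where there are three numbers: the shift along the tool's x, y, z in mm, then the turn, a rotation vector about the tool's x, y, z in rad, then the closure, from -1 (fully open) to 1 (shut), so that 0 is half open. In form: [[[x, y, z], [ax, ay, az], fingers], ...]. A call has 1 to 12 rows; each row shifts and turns the commanded pose from where the row before left it, along the tool's axes as they then stand; what a row does not reach is not made up. A row lasts 1/8 s, in which the tool goes at most 62.5 mm and 10.7 degrees, less where a joint would pass 70% of its speed; a pose out of reach is approached as far as the arm can. A call is refused whole if a number of a shift passes 62.5 or a number of a turn 0.188, either way. A call with a gripper value outside its range is refused whole. The fingers move at their own pace and stop on an object; the grip force is fixed at half the most. Time passes only in rows, so rows that do not move let the fingers close. It gives the time, the measured TCP pose, the force, the opening and the grip force at its end, in the units of the state.
- monitor.get_state(): the state, without advancing time (a new reading comes with each control period).
- vision.capture(name): name is "side" or "top"; returns (picture, depth): 480x640x3 uint8, blue, green, red; 480x640 float32, m along the optical axis (not along the pixel's ray), 0 where there is no reading.
- vision.camera_model(name): a dict with "vfov" (degrees; the focal length in pixels is half the picture's height over the tangent of half this angle, whatever the lens; pixels are square), "cx", "cy" (the principal point, pixels), "R" (3x3) and "t" (3): a world point X has camera coordinates R X + t. Camera axes: x right, y down, z forward; pixel columns grow to the right and rows downward; lengths in m; the calibration is good to about 2 mm. A picture is of the moment at which its call begins. camera_model takes no time and is no camera call.
- hand_in(): hands the job in; it is judged then, once.
The state is a dict: "time": time; "qpos": joint angles; "dq": joint speeds; "joint_efforts": joint torques, N m; "tool_pos": TCP position; "ee_rot": TCP orientation; "force": force on the tool from outside, world axes, zero at the start; "ft_torque": the same for the moment, N m; "grip_width": finger opening in m; "grasp_force": force on a finger pad.
Only numpy, scipy, OpenCV 4.12 (cv2) and the standard library are available. Lean on these libraries where they do the work, as an engineer would, in place of code of your own. Each camera call takes 0.05 s, during which the arm holds its last target. There are 200 camera calls.

TASK

A punched disc is stuck in the bore of the small die stand: press the sprung knock-out plunger right down to its stop so that the disc drops onto the bench under the die plate, with the scoop kept out from under the die while you press. Then slide the flat scoop in under the die plate until the disc lies in its pan, and draw both out together. Leave the scoop flat on the bench with its whole pan out in the open and the disc lying flat in it, and leave the V-block, pliers and box-section offcut where they are.

Things in the scene. Friction and masses are not known exactly. Their poses are not given: they have to be found in the camera images.
- die: Bare steel die stand, fixed to the bench. Origin on the bench below the middle of the bore, z up, -x out of the open front, +x to the closed rear. Die plate 130 mm (x) by 174 mm (y), underside 46, top 62 mm above the bench, on two side walls; foot flanges 8 mm high (bolts to 14) reach out to x = +-75, y = +-113 mm. A bridge over it, 36 mm (x) by 184 mm (y), top at 156 mm (pillar nuts to 181).
- die_mouth (a point): Middle of the open front edge of the passage under the die plate, on the bench, 65 mm in front of the bore's middle; axes as the die stand. The passage is 130 mm wide (side walls at y = +-65 mm), 46 mm high and runs 123 mm back along +x to a rear stop bar, whose face is 58 mm behind the bore's middle.
- die_bore (a point): Middle of the 80 mm bore at the plate's underside, 46 mm above the bench; axes as the die stand. Two sprung keepers (33 to 48 mm to either side along y, underside 43 mm above the bench) hold the disc up in the bore; they fold down as it is pushed through and spring back.
- plunger (a joint): Travel of the knock-out plunger in m: 0 up (rest), 0.028 at the bottom stop; sprung, it comes back when let go. About 2 N at the start and 8 N at the stop, with 2 to 4 N more on the way while the disc passes the keepers (it drops at about 0.022).
- plunger_top (a point): Centre of the top of the black mushroom head of the plunger, 48 mm across, 227 mm above the bench when up; moves down with the plunger.
- blank_center (a point): Centre of the disc (blank): plain aluminium, 76 mm across, 10 mm thick, rounded edges, about 0.13 kg. It starts flat in the bore, its centre 51 mm above the bench; when it has dropped it lies on the bench, its centre at 5 mm.
- scoop: Flat sheet-steel scoop, 0.28 kg. Origin on its underside in the middle of the pan; +x to the open lip (55 mm ahead), -x to the handle, z up. Floor 2 mm thick, 104 mm wide, ground thin at the lip; 14 mm walls at the sides and back (x = -54 mm). A low strap (to 15 mm high) runs back to x = -90 mm, then rises to the handle. Raising the handle 1 to 2 mm keeps the lip down on the bench.
- scoop_grip (a point): Middle of the black handle of the scoop: a bar 100 mm long (along the scoop's x), 24 mm wide (y) and 22 mm high, its centre 45.5 mm above the bench and 165 mm behind the scoop's origin. Its axes are those of the scoop.
- scoop_lip (a point): Middle of the scoop's lip edge, 55 mm ahead of its origin, 1 mm above the bench when the scoop lies flat. A disc pushed ahead of the lip slides until it meets the rear stop bar under the die; then the lip runs under it.
- v_block: Bystander: grey steel V-block, 45 x 50 x 42 mm; origin under its centre.
- pliers: Bystander: long-nose pliers lying closed, 60 x 184 x 16 mm (long along y); origin under the centre.
- offcut: Bystander: dark box-section offcut, 40 x 140 x 40 mm (long along y); origin under the centre.
Not all that is in view belongs to the job. Of the things like the part that bears blank_center, leave any that is orange or purple; of the rest the larger one is meant.

How it is judged:
On the way, in this order (a step that is already met when the one before it is completed fails the run):
1. the plunger is pressed down to its stop (value of joint plunger above 0.026 m), for 0.1 s.
2. the disc lies in the pan of the scoop under the die plate (x of blank_center in the frame of die above -0.06 m and x of blank_center in the frame of scoop between -0.02 and 0.032 m and y of blank_center in the frame of scoop between -0.018 and 0.018 m and z of blank_center in the frame of scoop between 0.0045 and 0.012 m), for 0.1 s.
At the end, for the whole second after the job is handed in: The disc lies flat in the scoop's pan (at most about 15 mm of it past the lip); the scoop lies flat and still on the bench, released, its lip out past the front edge of the die plate or at least 180 mm to one side of the die's middle; the plunger is back up (x of blank_center in the frame of scoop between -0.022 and 0.032 m and y of blank_center in the frame of scoop between -0.018 and 0.018 m and z of blank_center in the frame of scoop between 0.0045 and 0.012 m and angle between blank_center's own z axis and vertical below 0.12 rad and angle between scoop's own z axis and vertical below 0.06 rad and height (world z) of scoop between -0.004 and 0.004 m and (x of scoop_lip in the frame of die below -0.065 m or y of scoop_lip in the frame of die above 0.18 m or y of scoop_lip in the frame of die below -0.18 m) and value of joint plunger below 0.002 m and linear speed of scoop below 0.01 m/s); the robot touches nothing.
It fails at once if the scoop is under the die plate while the plunger is pressed (value of joint plunger above 0.006 m and x of scoop_lip in the frame of die between -0.06 and 0.08 m and y of scoop_lip in the frame of die between -0.065 and 0.065 m).
It fails at once if a bystander is moved more than 20 mm (distance of any of v_block, pliers, offcut from where it was at the start of the episode above 0.02 m).
It also fails if it takes over 67 s, if anything falls off the work surface, if the arm or the gripper's body presses on something with over 40 N, if the wrist force passes 120 N, or if a joint passes its speed limit or range.

## Working session

There is one attempt and no reset: what is moved stays moved. The work goes in short steps, Python scripts to look and compute and a tool call to move; the robot and the scene stay as the last step left them, time stands still between calls to the robot, and variables do not carry over. Pictures are saved under pics/ and viewed, at most 10 in all, crops included, and the job is handed in when it is done.

Besides the shell and the picture viewer there is one more tool, called after "Emit:" as name([rows], argument=value, ...), one row to a line, values as JSON. arm_command: Moves the arm, as the interface text tells. Its arguments: {"type":"object","properties":{"moves":{"type":"array"}},"required":["moves"]}

```bash
mkdir -p pics; cat > h.py <<'E'
import numpy as np, cv2
from plant import monitor, vision, hand_in, env
def cap(n,f):
    im,d=vision.capture(n); cv2.imwrite(f'pics/{f}.png',im); np.save(f'pics/{f}.npy',d); return im,d
def P(n,d,u,v):
    m=vision.camera_model(n); f=240/np.tan(np.radians(m['vfov'])/2)
    z=np.asarray(d[int(round(v)),int(round(u))],float)
    c=np.array([(u-m['cx'])/f*z,(v-m['cy'])/f*z,z]); return np.asarray(m['R']).T@(c-np.asarray(m['t']))
def PZ(n,u,v,zw):
    m=vision.camera_model(n); f=240/np.tan(np.radians(m['vfov'])/2); R=np.asarray(m['R']);o=-R.T@np.asarray(m['t'])
    r=R.T@np.array([(u-m['cx'])/f,(v-m['cy'])/f,1]); return o+r*(zw-o[2])/r[2]
def px(n,X):
    m=vision.camera_model(n); f=240/np.tan(np.radians(m['vfov'])/2); c=np.asarray(m['R'])@X+np.asarray(m['t']); return c[:2]/c[2]*f+[m['cx'],m['cy']]
E
python3 - <<'E'
from h import *
for n in('top','side'): cap(n,n+'0'); print(vision.camera_model(n))
print(monitor.get_state(),env.hold_point_z)
E
```

```text
{'vfov': 51.03230872233691, 'cx': 324.4155582570407, 'cy': 238.09575034007105, 'R': array([[-2.71239638e-03, -9.99996214e-01, -4.64395118e-04],
       [-9.89953983e-01,  2.75080638e-03, -1.41363163e-01],
       [ 1.41363906e-01,  7.62968632e-05, -9.89957696e-01]]), 't': array([-0.00165533,  0.56747039,  1.24899101])}
{'vfov': 47.94230967134962, 'cx': 311.21831301991665, 'cy': 249.8182025112445, 'R': array([[ 0.99970227,  0.01048405,  0.02203295],
       [ 0.02431158, -0.50484365, -0.86286838],
       [ 0.00207683,  0.86314713, -0.50494823]]), 't': array([-0.56092257,  0.11778302,  1.43529611])}
{'time': 0.1, 'qpos': array([ 9.99867175e-01,  3.59456266e-01,  1.51129818e+00, -3.49106995e-05,
        1.27251266e+00, -1.15096927e-01]), 'dq': array([ 1.31114519e-03, -7.66796046e-05, -3.55061553e-03, -1.50142164e-04,
       -2.14520351e-04,  1.52531767e-03]), 'joint_efforts': array([-1.01592945e-03, -5.28654206e+01, -2.79350871e+01, -3.93359414e-04,
        4.83539028e-03, -9.60921795e-06]), 'tool_pos': array([0.26379453, 0.53818604, 0.20753372]), 'ee_rot': array([-2.65871232e-04,  2.25942928e-01,  9.74140181e-01, -7.94060565e-04]), 'force': array([ 0.95245782, -0.31971481, -0.71394609]), 'ft_torque': array([ 0.02135462, -0.0195443 ,  0.01688903]), 'grasp_force': 0.0, 'grip_width': 0.08514043747716414} 0.0187
```

View pics/top0.png

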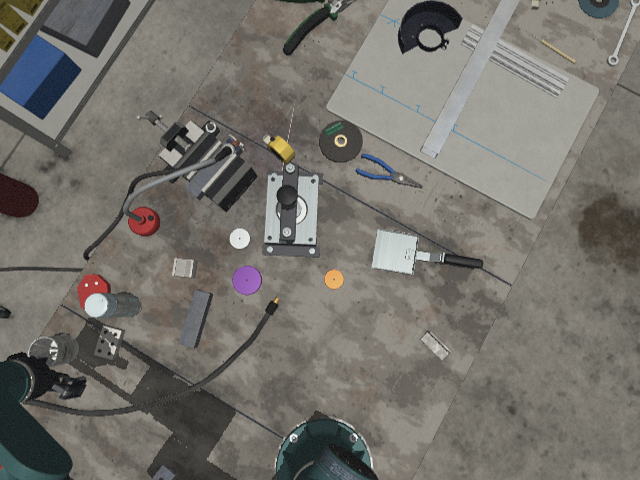

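View pics/side0.png

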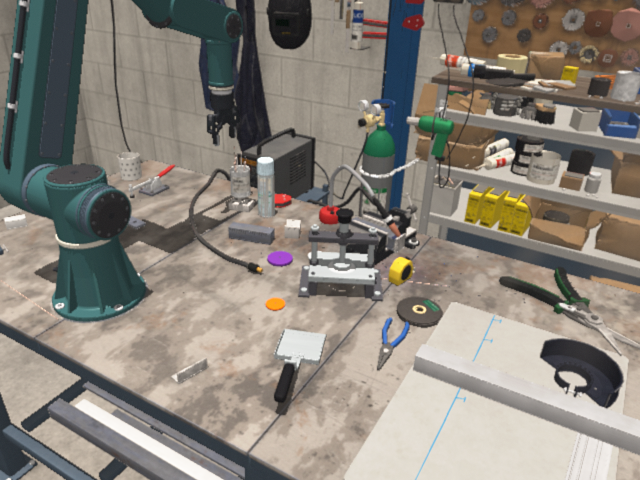

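```bash
python3 - <<'E'
from h import *
a=cv2.imread('pics/top0.png'); b=cv2.imread('pics/side0.png')
A=cv2.resize(a[150:290,240:500],None,fx=3,fy=3,interpolation=3); cv2.imwrite('pics/c1.png',A)
B=cv2.resize(b[200:420,240:420],None,fx=2.7,fy=2.7,interpolation=3); cv2.imwrite('pics/c2.png',B)
E
```

```text
(no output)
```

View pics/c1.png

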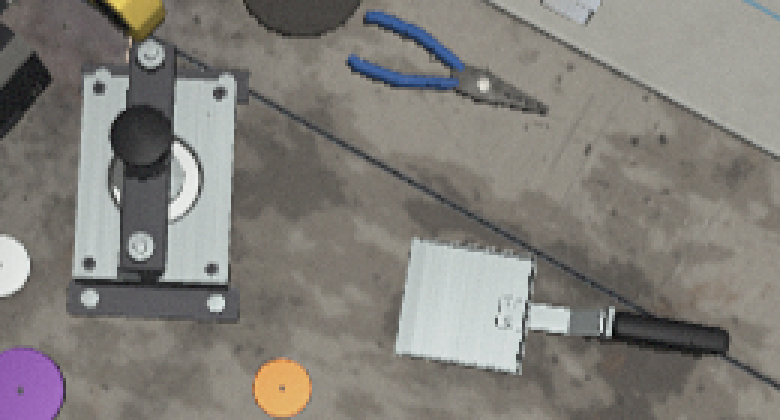

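View pics/c2.png

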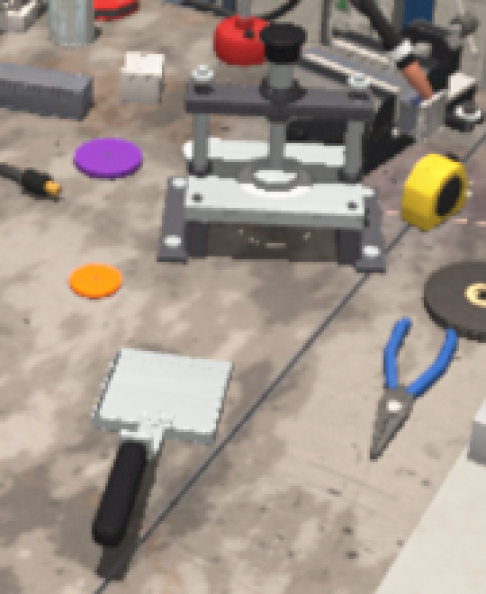

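The pictures show the die at top px ≈(292,210), with its open front facing right (world -y) and the plunger head at (287,195). The scoop is at ≈(396,252) with its lip facing the die, and its handle runs from (444,258) to (483,264). The pliers are at (390,172).

```bash
python3 - <<'E'
from h import *
d=np.load('pics/top0.npy'); ds=np.load('pics/side0.npy')
c=lambda u,v:(240+u/3,150+v/3)
np.set_printoptions(precision=4,suppress=True)
print('head',PZ('top',*c(141,134),.227),P('top',d,*c(141,134)))
print('headside',PZ('side',240+283/2.7,200+33/2.7,.225),P('side',ds,240+283/2.7,200+33/2.7))
pc=np.array([PZ('top',*c(*q),.062) for q in [(85,70),(240,75),(228,283),(75,278)]]);print('plate',pc,pc.mean(0))
lip=np.array([PZ('top',*c(*q),.008) for q in [(413,238),(396,355)]]);bk=np.array([PZ('top',*c(*q),.014) for q in [(537,258),(520,374)]])
print('lip',lip,'back',bk,'mid',lip.mean(0),bk.mean(0))
h=np.array([PZ('top',*c(*q),.05) for q in [(612,325),(728,343)]]);print('handle',h,h.mean(0))
# handle mask via depth height
m=vision.camera_model('top');f=240/np.tan(np.radians(m['vfov'])/2)
v,u=np.mgrid[0:480,0:640];C=np.stack([(u-m['cx'])/f*d,(v-m['cy'])/f*d,d],-1);W=(C-m['t'])@np.asarray(m['R'])
def pca(M):
    p=W[M];q=p[:,:2];w,V=np.linalg.eigh(np.cov(q.T));a=(q-q.mean(0))@V;print(len(p),q.mean(0),p[:,2].mean(),V[:,1],a.min(0),a.max(0),(q.mean(0)+V@((a.min(0)+a.max(0))/2)))
R=(u>430)&(u<500)&(v>240)&(v<280)
pca(R&(W[...,2]>.04)&(W[...,2]<.07))
R=(u>260)&(u<330)&(v>150)&(v<260)
pca(R&(W[...,2]>.215)&(W[...,2]<.24)); pca(R&(W[...,2]>.055)&(W[...,2]<.068)); pca(R&(W[...,2]>.14)&(W[...,2]<.165))
E
```

```text
head [0.6383 0.0794 0.227 ] [0.6385 0.0795 0.2261]
headside [0.6416 0.0706 0.225 ] [0.6412 0.0661 0.2272]
plate [[0.7328 0.1403 0.062 ]
 [0.728  0.0077 0.062 ]
 [0.5486 0.018  0.062 ]
 [0.5532 0.1464 0.062 ]] [0.6406 0.0781 0.062 ]
lip [[ 0.595  -0.1436  0.008 ]
 [ 0.4921 -0.127   0.008 ]] back [[ 0.5761 -0.2509  0.014 ]
 [ 0.4749 -0.2332  0.014 ]] mid [ 0.5436 -0.1353  0.008 ] [ 0.5255 -0.2421  0.014 ]
handle [[ 0.5135 -0.3056  0.05  ]
 [ 0.498  -0.4027  0.05  ]] [ 0.5058 -0.3542  0.05  ]
427 [ 0.5072 -0.3452] 0.05353472250093569 [0.1777 0.9841] [-0.0134 -0.0563] [0.0118 0.0546] [ 0.5078 -0.3462]
351 [0.6379 0.0803] 0.22386641260591808 [0.0489 0.9988] [-0.0244 -0.0229] [0.0223 0.0243] [0.6389 0.0809]
2211 [0.6377 0.0778] 0.0613942489992338 [-0.9999  0.0153] [-0.0706 -0.1559] [0.064  0.0882] [0.6716 0.0806]
733 [0.6301 0.0798] 0.1552732375906733 [-0.9988  0.0497] [-0.0198 -0.101 ] [0.0188 0.0839] [0.6387 0.0799]
```

```bash
cat >> h.py <<'E'
def plan(x,y,z,yang=None):
    """total shift (mm, current tool axes) and tool-z turn to bring TCP to x,y,z with tool-y at world angle yang (deg)"""
    from scipy.spatial.transform import Rotation as Ro
    s=monitor.get_state(); q=s['ee_rot']; M=Ro.from_quat([*q[1:],q[0]]).as_matrix()
    a=np.degrees(np.arctan2(M[1,1],M[0,1])); dz=None if yang is None else -np.radians((yang-a+180)%360-180)
    sh=M.T@(np.array([x,y,z])-s['tool_pos'])*1000
    Rf=M@Ro.from_rotvec([0,0,dz or 0]).as_matrix(); shf=Rf.T@(np.array([x,y,z])-s['tool_pos'])*1000
    print('t',s['time'],'tcp',s['tool_pos'].round(4),'yang',a.round(2),'z',M[:,2].round(3),'F',s['force'].round(1),'g',s['grip_width'],'\n shift now',sh.round(1),'turn',dz,'shift after turn',shf.round(1))
E
python3 - <<'E'
from h import *
plan(.638,.079,.262,-10)
d=np.load('pics/top0.npy');m=vision.camera_model('top');f=240/np.tan(np.radians(m['vfov'])/2)
v,u=np.mgrid[0:480,0:640];C=np.stack([(u-m['cx'])/f*d,(v-m['cy'])/f*d,d],-1);W=(C-m['t'])@np.asarray(m['R'])
g=np.zeros((16,18))
x=((W[...,0])/.05).astype(int);y=((W[...,1]+.3)/.05).astype(int);ok=(d>0)&(x>=0)&(x<16)&(y>=0)&(y<18)
np.maximum.at(g,(x[ok],y[ok]),W[...,2][ok]);print((g*100).round().astype(int))
E
```

```text
t 0.1 tcp [0.2638 0.5382 0.2075] yang 63.88 z [-0.001 -0.001 -1.   ] F [ 1.  -0.3 -0.7] g 0.08514043747716414 
 shift now [-538.1 -247.7  -54.1] turn 1.2895074481306146 shift after turn [-387.3  448.2  -54.1]
[[ 0  1  1  2  7  0 25 23  2  1  1  1  1  2  2  1  1  1]
 [ 1  1  1 29 33 33 32 10  2  1  1  1  1  1  1  1  1  1]
 [ 1  1  1  1  1 32 29  2  1  1  1  1  1  1  2  2  2  2]
 [ 1  1  1  1  1  1  1  1  1  1  1  1 70 71  2  2  1  1]
 [ 1  1  0  1  1  1  1  1  1  1  2  2 70 71 67 35 47  1]
 [ 3  1  1  1  1  1  1  1  1  2  2  2  4  4 65 59 51 35]
 [ 4  1  1  1  1  1  1  1  1  2  1  1  5  5  1  1 44 35]
 [ 1  1  1  1  1  1  1  1  3  2  1  4  5  1  1 21 20  1]
 [ 1  1  1  1  1  1  1  1  3  2  2  4  5  1  1 20 21  3]
 [ 6  2  2  1  1  1  1  1  1  2  2  1  5  5  1  1  1  3]
 [ 6  2  1  1  1  1  7 16 15  1  1  1  5  5  1  1  1  1]
 [ 1  2  2  1  1  1  7 18 16  1  1  1  1  1  4  4  3  2]
 [ 1  1  1  1  1  1  7 23 22  1  1  7  1 22 23 19  4  2]
 [ 1  1  1  1  1  1  7 23 22  1  9 23 23 24 23 13  6  0]
 [ 2  2  2  2  2  1  7 18  7  9 20 23 22 17 16 13  0  0]
 [ 8  2  2  2  2  2  1  6  7  9 17  9 10  9  7  1  0  0]]
```

Emit:
arm_command([
  [[0, 0, -7], [0, 0, 0.161], 1],
  [[0, 0, -7], [0, 0, 0.161], 1],
  [[0, 0, -7], [0, 0, 0.161], 1],
  [[0, 0, -7], [0, 0, 0.161], 1],
  [[0, 0, -7], [0, 0, 0.161], 1],
  [[0, 0, -7], [0, 0, 0.161], 1],
  [[0, 0, -6], [0, 0, 0.161], 1],
  [[0, 0, -6], [0, 0, 0.161], 1],
])

```text
time: 1.1
tool_pos: [0.2639, 0.5384, 0.262]
ee_rot: [0.0, 0.767, 0.641, -0.001]
force: [-0.6, -0.5, 0.2]
grip_width: -0.0002
grasp_force: 0.0
```

Emit:
arm_command([
  [[-32, 37, 0], [0, 0, 0], 1],
  [[-32, 37, 0], [0, 0, 0], 1],
  [[-32, 37, 0], [0, 0, 0], 1],
  [[-32, 37, 0], [0, 0, 0], 1],
  [[-32, 37, 0], [0, 0, 0], 1],
  [[-32, 37, 0], [0, 0, 0], 1],
  [[-32, 37, 0], [0, 0, 0], 1],
  [[-32, 37, 0], [0, 0, 0], 1],
  [[-32, 37, 0], [0, 0, 0], 1],
  [[-32, 37, 0], [0, 0, 0], 1],
  [[-32, 37, 0], [0, 0, 0], 1],
  [[-32, 37, 0], [0, 0, 0], 1],
])

```text
time: 2.6
tool_pos: [0.6359, 0.0827, 0.2618]
ee_rot: [-0.0, 0.766, 0.643, -0.0]
force: [0.2, 0.0, 1.2]
grip_width: 0.0002
grasp_force: 0.0
```

```bash
python3 - <<'E'
from h import *
plan(.639,.079,.235,-10)
E
```

```text
t 2.6 tcp [0.6359 0.0827 0.2618] yang -9.92 z [-0.001  0.    -1.   ] F [0.2 0.  1.2] g 0.0002085207461064804 
 shift now [-3.1  3.7 26.8] turn 0.0014101205646369654 shift after turn [-3.1  3.7 26.8]
```

Emit:
arm_command([
  [[-1, 2, 14], [0, 0, 0], 1],
  [[-1, 1, 14], [0, 0, 0], 1],
  [[-1, 1, 5], [0, 0, 0], 1],
  [[0, 0, 5], [0, 0, 0], 1],
  [[0, 0, 5], [0, 0, 0], 1],
  [[0, 0, 5], [0, 0, 0], 1],
  [[0, 0, 5], [0, 0, 0], 1],
  [[0, 0, 5], [0, 0, 0], 1],
  [[0, 0, 4], [0, 0, 0], 1],
  [[0, 0, 3], [0, 0, 0], 1],
  [[0, 0, 0], [0, 0, 0], 1],
])

```text
time: 3.98
tool_pos: [0.639, 0.0804, 0.1977]
ee_rot: [0.0, 0.766, 0.643, 0.0]
force: [-1.7, 0.5, 5.3]
grip_width: -0.0
grasp_force: 2.4
```

Emit:
arm_command([
  [[0, 0, 1.5], [0, 0, 0], 1],
  [[0, 0, 1], [0, 0, 0], 1],
  [[0, 0, 0], [0, 0, 0], 1],
])

```text
time: 4.35
tool_pos: [0.639, 0.0804, 0.1956]
ee_rot: [0.0, 0.766, 0.643, 0.0]
force: [-2.4, 1.2, 6.5]
grip_width: -0.0004
grasp_force: 3.1
```

Emit:
arm_command([
  [[0, 0, 1], [0, 0, 0], 1],
  [[0, 0, 1], [0, 0, 0], 1],
  [[0, 0, 0], [0, 0, 0], 1],
])

```text
time: 4.72
tool_pos: [0.639, 0.0804, 0.1938]
ee_rot: [0.0, 0.766, 0.643, 0.0]
force: [-2.4, 0.1, 7.5]
grip_width: -0.0
grasp_force: 3.4
```

```bash
python3 - <<'E'
from h import *
plan(.639,.079,.235,-10)
im,_=cap('side','s1'); cv2.imwrite('pics/s1c.png',cv2.resize(im[160:320,260:420],None,fx=3.7,fy=3.7,interpolation=3))
E
```

```text
t 4.725 tcp [0.639  0.0804 0.1938] yang -9.91 z [ 0.001 -0.    -1.   ] F [-2.4  0.1  7.5] g -1.9120584820177047e-05 
 shift now [ -1.4   0.3 -41.2] turn 0.0015018342241810987 shift after turn [ -1.4   0.3 -41.2]
```

View pics/s1c.png

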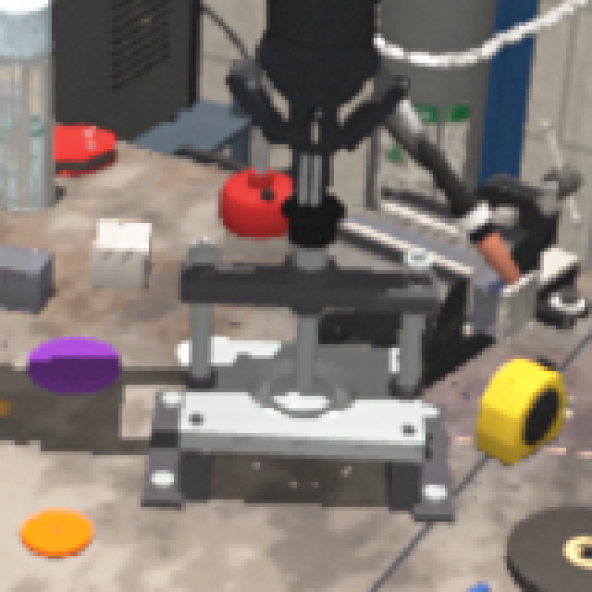

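```bash
python3 - <<'E'
from h import *
for z in (.227,.199,.194): print(z,px('side',np.array([.638,.079,z])))
a=cv2.imread('pics/side0.png');b=cv2.imread('pics/s1.png')
print(np.linalg.norm(px('side',np.array([.638,.079,.2]))-px('side',np.array([.638,.079,.21]))))
for c in (338,341,351): print(c,'\n',a[200:236,c].mean(1).astype(int),'\n',b[200:236,c].mean(1).astype(int))
r=cv2.matchTemplate(b[205:245,325:365],a[219:225,336:353],cv2.TM_CCOEFF_NORMED);print(cv2.minMaxLoc(r), 'zero shift loc (11,14)')
# under-plate changes
D=cv2.absdiff(a,b).sum(2); print(D[278:300:2,300:385:4])
E
```

```text
0.227 [343.33565089 210.0351686 ]
0.199 [342.77517164 219.72219168]
0.194 [342.67627152 221.43152849]
3.4454088909906178
338 
 [141 142 143 145 122  80  46  60 103  85  52  43  43  44  39  36  33  31
  31  30  32  57  70 104 122 122 113 105  86  65  57  52  52  58  57  55] 
 [111 130 133 132 113  76  50  60  94 110 113 118 103  58  28  22  25  25
  23  30  31  29  31  30  39  67 102 110  92  70  60  57  51  54  56  54]
341 
 [137 141 139 112  67  37  40  89  70  42  42  43  43  43  45  48  37  25
  20  22  25  22  27  69 100 110 111 111 111 111 113 111  86  63  60  62] 
 [ 39  58  83  91  96 101 100 101 111 114 113 113 115 123 105  59  24  25
  25  26  27  24  27  26  25  26  48 101 116 119 120 117  89  62  55  55]
351 
 [113 138 147 146 149 149 145 146 145 113  68  43  41  43  38  36  52  79
  85  88  89  71  59  61  76 114 136 140 140 139 140 117  75  49  45  50] 
 [ 86 136 154 155 157 158 154 155 154 154 154 155 152 118  66  28  22  23
  24  49  81  69  53  63  79 119 143 150 148 147 147 124  79  53  49  53]
(-0.7624334692955017, 0.7339136004447937, (22, 23), (11, 17)) zero shift 
[... 335 characters left out ...]
6  14  16  20  14  19  16  19
   20  12  20  23]
 [ 12  21  12  12  10   8  17  19  13   7  15   9   9  15   9  13  10  10
   14  16  15  23]
 [ 14  18  13  12  14   7  12  16  60  13   8  11   7  17  13  11  10   9
   13  13  19  20]
 [ 20  33  10   8   9  12  18  10   6  11 146  85  10  12   9  12  10  14
   11  21  19  19]
 [ 14  15  14  10   8   5  16  11  11  11   1   9  17   9  16  17  14  12
   15  16  24  16]
 [ 17  19  14  14  10  12  10   8  10   9  19   9  14  13  12  12  11   5
   11  28  24  25]
 [  8  11  13  22  24  25  27  16  15  18  19  18  11   9  12  10  12  13
   18  17  18  21]
 [ 23  22  22  24  26  23  21  26  25  22  18  17  23  23  24  24  20  19
   21  22  19  24]]
```

The plunger is only about 11–12 mm down: its head at (344,220) moved about 4 px, and no disc shows under the plate. I'll press further.

Emit:
arm_command([
  [[0, 0, 2], [0, 0, 0], 1],
  [[0, 0, 2], [0, 0, 0], 1],
  [[0, 0, 2], [0, 0, 0], 1],
  [[0, 0, 0], [0, 0, 0], 1],
])

```text
time: 5.28
tool_pos: [0.639, 0.0804, 0.1874]
ee_rot: [0.0, 0.766, 0.643, 0.0]
force: [-1.7, 0.3, 5.7]
grip_width: 0.0002
grasp_force: 2.7
```

```bash
python3 - <<'E'
from h import *
b,d=cap('side','s2')
for c in (338,341,351): print(c,b[206:236,c].mean(1).astype(int))
print([ (u,v,P('side',d,u,v).round(3)) for u in (338,344,351) for v in (216,219,222,225)])
E
```

```text
338 [ 50  61  94 109 112 114 114 108  92  51  24  24  23  24  23  30  27  28
  24  28  29  57  72  66  61  55  52  53  56  54]
341 [102 101 110 114 113 113 114 124 129 130 110  63  28  24  23  26  24  25
  25  26  26  21  37  95 117 119  90  62  55  56]
351 [156 154 155 155 153 155 155 158 153 116  63  29  22  23  21  31  47  65
  81 121 143 146 148 148 148 124  79  52  49  52]
[(338, 216, array([0.625, 0.078, 0.21 ])), (338, 219, array([0.625, 0.064, 0.208])), (338, 222, array([0.625, 0.066, 0.199])), (338, 225, array([0.626, 0.069, 0.189])), (344, 216, array([0.64 , 0.068, 0.216])), (344, 219, array([0.64 , 0.063, 0.209])), (344, 222, array([0.64 , 0.056, 0.205])), (344, 225, array([0.641, 0.062, 0.193])), (351, 216, array([0.659, 0.084, 0.208])), (351, 219, array([0.658, 0.067, 0.208])), (351, 222, array([0.658, 0.062, 0.202])), (351, 225, array([0.675, 0.26 , 0.09 ]))]
```

Emit:
arm_command([
  [[0, 0, 2], [0, 0, 0], 1],
  [[0, 0, 2], [0, 0, 0], 1],
  [[0, 0, 2], [0, 0, 0], 1],
  [[0, 0, 1], [0, 0, 0], 1],
  [[0, 0, 0], [0, 0, 0], 1],
])

```text
time: 5.95
tool_pos: [0.639, 0.0804, 0.1807]
ee_rot: [0.0, 0.766, 0.643, 0.0]
force: [-2.0, -0.7, 6.9]
grip_width: -0.0
grasp_force: 3.5
```

Emit:
arm_command([
  [[0, 0, 1], [0, 0, 0], 1],
  [[0, 0, 1], [0, 0, 0], 1],
  [[0, 0, 0], [0, 0, 0], 1],
])

```text
time: 6.32
tool_pos: [0.639, 0.0804, 0.1787]
ee_rot: [0.0, 0.766, 0.643, 0.0]
force: [-2.4, 0.3, 7.1]
grip_width: -0.0002
grasp_force: 3.7
```

Emit:
arm_command([
  [[0, 0, 1], [0, 0, 0], 1],
  [[0, 0, 1], [0, 0, 0], 1],
  [[0, 0, 0], [0, 0, 0], 1],
])

```text
time: 6.7
tool_pos: [0.639, 0.0804, 0.1768]
ee_rot: [0.0, 0.766, 0.643, 0.0]
force: [-2.4, -0.3, 7.7]
grip_width: -0.0002
grasp_force: 3.9
```

```bash
python3 - <<'E'
from h import *
im,d=cap('side','s3'); cv2.imwrite('pics/s3c.png',cv2.resize(im[160:320,260:420],None,fx=3.7,fy=3.7,interpolation=3))
E
```

```text
(no output)
```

View pics/s3c.png

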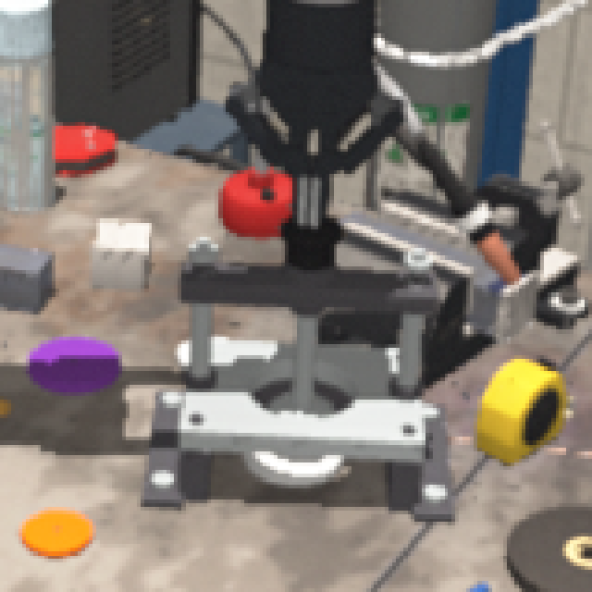

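The disc has dropped; it shows under the plate at crop (298,468). Now I'll press on to the stop.

Emit:
arm_command([
  [[0, 0, 1], [0, 0, 0], 1],
  [[0, 0, 1], [0, 0, 0], 1],
  [[0, 0, 0], [0, 0, 0], 1],
])

```text
time: 7.12
tool_pos: [0.6391, 0.0804, 0.1755]
ee_rot: [0.0, 0.766, 0.643, 0.0]
force: [-3.3, 1.0, 10.9]
grip_width: 0.0002
grasp_force: 5.6
```

Emit:
arm_command([
  [[0, 0, 1], [0, 0, 0], 1],
  [[0, 0, 1], [0, 0, 0], 1],
  [[0, 0, 0], [0, 0, 0], 1],
])

```text
time: 7.5
tool_pos: [0.6393, 0.0804, 0.1752]
ee_rot: [0.001, 0.766, 0.643, 0.001]
force: [-7.1, 0.5, 21.1]
grip_width: -0.0
grasp_force: 10.7
```

Emit:
arm_command([
  [[0, 0, -10], [0, 0, 0], 1],
  [[0, 0, -20], [0, 0, 0], 1],
  [[0, 0, -30], [0, 0, 0], 1],
  [[0, 0, -30], [0, 0, 0], 1],
  [[0, 0, 0], [0, 0, 0], 1],
])

```text
time: 8.12
tool_pos: [0.6406, 0.0804, 0.2643]
ee_rot: [0.002, 0.766, 0.643, 0.002]
force: [-0.6, 0.7, 0.5]
grip_width: -0.0001
grasp_force: 0.0
```

```bash
python3 - <<'E'
from h import *
im,d=cap('side','s4'); s=monitor.get_state();print(s['tool_pos'],px('side',s['tool_pos']),px('side',np.array([.638,.079,.227])))
plan(.506,-.349,.15,-10)
c=cv2.resize(im[130:300,265:425],None,fx=3.5,fy=3.5,interpolation=3);u,v=(px('side',s['tool_pos'])-[265,130])*3.5
cv2.drawMarker(c,(int(u),int(v)),(0,0,255),0,12,1);cv2.imwrite('pics/s4c.png',c)
E
```

```text
[0.63944662 0.08036766 0.26247114] [344.60796119 197.26435341] [343.33565089 210.0351686 ]
t 8.175 tcp [0.6394 0.0804 0.2625] yang -9.91 z [ 0.002 -0.    -1.   ] F [ 0.2  0.1 -0.5] g 0.00013047180822523902 
 shift now [-446.   -57.8  112.2] turn 0.0014928020153546363 shift after turn [-446.1  -57.1  112.2]
```

View pics/s4c.png

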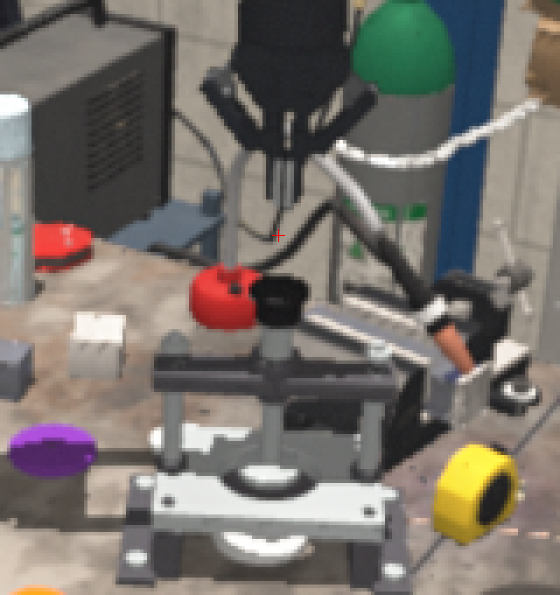

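The fingertips at crop (283,207) sit about 23 mm above the reported TCP marker at (278,235). This matches the stop being felt 24 mm low, so I'll allow for that offset. The plunger is back up.

Emit:
arm_command([
  [[-45, -6, 0], [0, 0, 0], 1],
  [[-45, -6, 0], [0, 0, 0], 1],
  [[-45, -6, 0], [0, 0, 0], 0],
  [[-45, -6, 0], [0, 0, 0], -0.5],
  [[-45, -6, 0], [0, 0, 0], -0.5],
  [[-45, -6, 0], [0, 0, 0], -0.5],
  [[-45, -6, 0], [0, 0, 0], -0.5],
  [[-45, -6, 0], [0, 0, 0], -0.5],
  [[-45, -5, 40], [0, 0, 0], -0.5],
  [[-41, -5, 40], [0, 0, 0], -0.5],
  [[0, 0, 40], [0, 0, 0], -0.5],
  [[0, 0, 40], [0, 0, 0], -0.5],
])

```text
time: 9.68
tool_pos: [0.5033, -0.3488, 0.0987]
ee_rot: [-0.001, 0.766, 0.643, -0.0]
force: [0.3, -0.2, 0.0]
grip_width: 0.0644
grasp_force: 0.0
```

```bash
python3 - <<'E'
from h import *
d=np.load('pics/s4.npy')
for v in (178,182,186): print([P('side',d,u,v).round(3) for u in (342,344,346,348)])
plan(.506,-.349,.004,-10)
im,d=cap('side','s5'); s=monitor.get_state();p=px('side',s['tool_pos']);print(p)
c=cv2.resize(im[230:430,210:410],None,fx=3,fy=3,interpolation=3)
for X in (s['tool_pos'],np.array([.506,-.349,.0565])):
  u,v=(px('side',X)-[210,230])*3; cv2.drawMarker(c,(int(u),int(v)),(0,0,255),0,12,1)
cv2.imwrite('pics/s5c.png',c)
E
```

```text
[array([0.63 , 0.075, 0.317]), array([0.634, 0.069, 0.32 ]), array([0.639, 0.068, 0.32 ]), array([0.644, 0.07 , 0.32 ])]
[array([0.63 , 0.073, 0.307]), array([0.635, 0.076, 0.306]), array([0.64 , 0.066, 0.31 ]), array([0.645, 0.071, 0.308])]
[array([0.631, 0.074, 0.296]), array([0.636, 0.071, 0.298]), array([0.64 , 0.068, 0.299]), array([0.646, 0.071, 0.298])]
t 9.675 tcp [ 0.5033 -0.3488  0.0987] yang -10.0 z [-0.002  0.002 -1.   ] F [ 0.3 -0.2  0. ] g 0.0644276491991393 
 shift now [ 0.2  2.9 94.7] turn 1.2308280001766349e-05 shift after turn [ 0.2  2.9 94.7]
[280.41781265 360.66260409]
```

View pics/s5c.png

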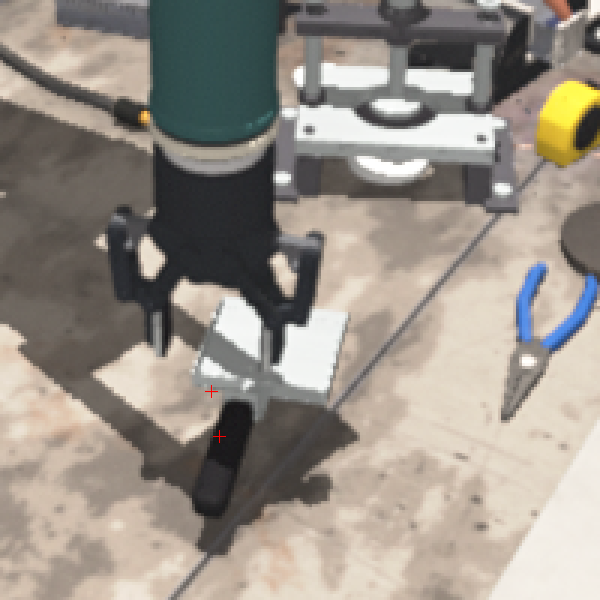

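Emit:
arm_command([
  [[-2, 1.5, 25], [0, 0, 0], -0.5],
  [[-2, 1.5, 25], [0, 0, 0], -0.5],
  [[0, 0, 20], [0, 0, 0], -0.5],
  [[0, 0, 15], [0, 0, 0], -0.5],
  [[0, 0, 10], [0, 0, 0], -0.5],
  [[0, 0, 0], [0, 0, 0], -0.5],
])

```text
time: 10.48
tool_pos: [0.5067, -0.353, 0.0063]
ee_rot: [-0.001, 0.766, 0.643, -0.0]
force: [0.3, -0.1, 0.2]
grip_width: 0.0643
grasp_force: 0.0
```

Emit:
arm_command([
  [[0, 0, 0], [0, 0, 0], 0.1],
  [[0, 0, 0], [0, 0, 0], 0.3],
  [[0, 0, 0], [0, 0, 0], 0.5],
  [[0, 0, 0], [0, 0, 0], 1],
  [[0, 0, 0], [0, 0, 0], 1],
  [[0, 0, 0], [0, 0, 0], 1],
])

```text
time: 11.22
tool_pos: [0.5077, -0.3541, 0.0072]
ee_rot: [0.001, 0.766, 0.643, 0.0]
force: [1.5, -1.7, 2.9]
grip_width: 0.0232
grasp_force: 59.4
```

```bash
python3 - <<'E'
from h import *
plan(.506,-.354,.002,-10)
im,d=cap('side','s6')
im2,d2=cap('top','t6')
c=np.hstack([cv2.resize(im[250:420,230:430],(400,340),interpolation=3),cv2.resize(im2[200:300,340:460],(400,340),interpolation=3)])
cv2.imwrite('pics/s6c.png',c)
E
```

```text
t 11.225 tcp [ 0.5077 -0.3541  0.0072] yang -9.92 z [ 0.001 -0.001 -1.   ] F [ 1.5 -1.7  2.9] g 0.02315704279320167 
 shift now [-0.2 -1.7  5.2] turn 0.0014118708484232708 shift after turn [-0.2 -1.7  5.2]
```

View pics/s6c.png

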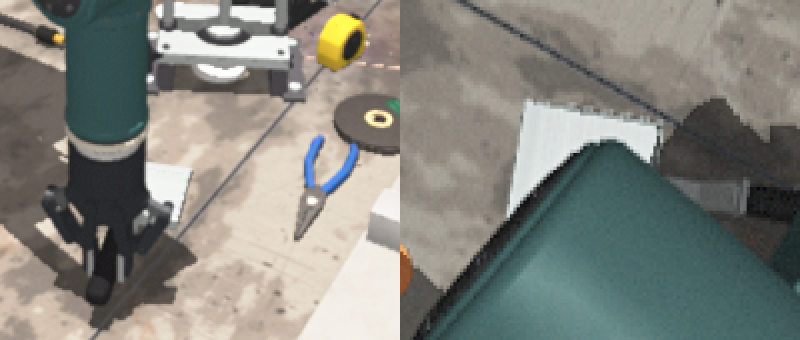

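Emit:
arm_command([
  [[0, 0, -1], [0, 0, -0.02], 1],
  [[0, 0, 0], [0, 0, -0.021], 1],
  [[0, 0, 0], [0, 0, -0.021], 1],
  [[0, 0, 0], [0, 0, -0.02], 1],
  [[0, 0, 0], [0, 0, -0.021], 1],
  [[0, 0, 0], [0, 0, -0.021], 1],
  [[0, 0, 0], [0, 0, 0], 1],
])

```text
time: 12.2
tool_pos: [0.5068, -0.3533, 0.0077]
ee_rot: [-0.0, 0.724, 0.69, -0.0]
force: [0.3, 0.5, 0.0]
grip_width: 0.0232
grasp_force: 59.0
```

```bash
python3 - <<'E'
from h import *
print(PZ('top',334,279,0)); plan(.622,-.2356,.008,-2.9)
E
```

```text
[ 0.46510929 -0.02797844  0.        ]
t 12.2 tcp [ 0.5068 -0.3533  0.0077] yang -2.77 z [-0.001  0.    -1.   ] F [0.3 0.5 0. ] g 0.02321425584641505 
 shift now [123.1 109.4  -0.4] turn 0.002325199719026926 shift after turn [123.4 109.1  -0.4]
```

Emit:
arm_command([
  [[0, 12, 0], [0, 0, 0], 1],
  [[0, 14, 0], [0, 0, 0], 1],
  [[0, 14, 0], [0, 0, 0], 1],
  [[5, 14, 0], [0, 0, 0], 1],
  [[10, 14, 0], [0, 0, 0], 1],
  [[15, 14, 0], [0, 0, 0], 1],
  [[20, 14, 0], [0, 0, 0], 1],
  [[20, 13, 0], [0, 0, 0], 1],
  [[20, 0, 0], [0, 0, 0], 1],
  [[15, 0, 0], [0, 0, 0], 1],
  [[10, 0, 0], [0, 0, 0], 1],
  [[0, 0, 0], [0, 0, 0], 1],
])

```text
time: 13.7
tool_pos: [0.6211, -0.2427, 0.0077]
ee_rot: [-0.001, 0.724, 0.69, 0.0]
force: [-0.7, 1.1, -0.6]
grip_width: 0.023
grasp_force: 58.9
```

```bash
python3 - <<'E'
from h import *
plan(.622,-.2356,.008,-2.9)
im,d=cap('side','s7'); im2,d2=cap('top','t7')
c=np.hstack([cv2.resize(im[230:370,270:410],(400,400),interpolation=3),cv2.resize(im2[150:280,250:380],(400,400),interpolation=3)])
cv2.imwrite('pics/s7c.png',c)
E
```

```text
t 13.7 tcp [ 0.6211 -0.2427  0.0077] yang -2.78 z [-0.001  0.001 -1.   ] F [-0.7  1.1 -0.6] g 0.023032790077766804 
 shift now [ 7.1  0.6 -0.3] turn 0.0020579190670690995 shift after turn [ 7.1  0.6 -0.3]
```

View pics/s7c.png

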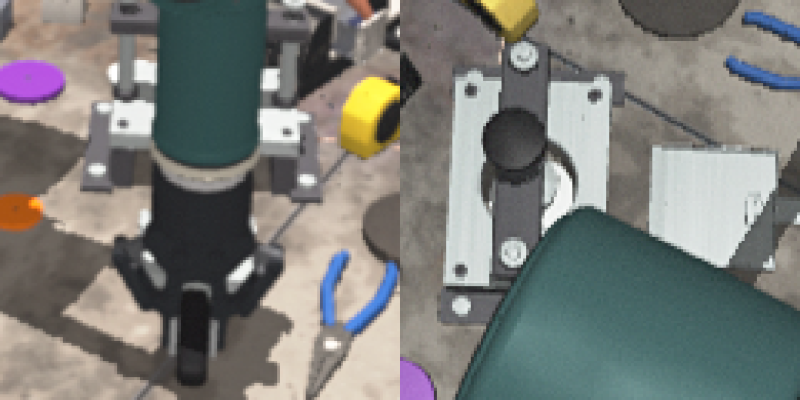

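```bash
python3 - <<'E'
from h import *
o=np.array([.638,.079]);X=np.array([.0506,.9987]);Y=np.array([-.9987,.0506])
for q,z in (((331.9,197.1),.008),((372.5,199.4),.014)):
    p=PZ('top',*q,z)[:2]-o; print(p@X,p@Y)
t=monitor.get_state()['tool_pos'][:2]-o; print(t@X,t@Y)
im=cv2.imread('pics/t7.png').astype(int).sum(2); print(im[205,322:345]); print(im[190:206,352])
E
```

```text
-0.10005004678154004 -0.049305368465901576
-0.20761532372623664 -0.046861010273438024
-0.32313992795939167 0.0005103279638082082
[379 369 362 364 353 349 316 307 303 396 619 606 602 598 605 633 638 619
 632 636 637 640 644]
[406 394 390 369 377 354 236 290 437 529 649 631 628 631 638 637]
```

Emit:
arm_command([
  [[8, 1, 0], [0, 0, 0], 1],
  [[10, 1, 0], [0, 0, 0], 1],
  [[10, 1, 0], [0, 0, 0], 1],
  [[10, 0, 0], [0, 0, 0], 1],
  [[10, 0, 0], [0, 0, 0], 1],
  [[8, 0, 0], [0, 0, 0], 1],
  [[6, 0, 0], [0, 0, 0], 1],
  [[6, 0, 0], [0, 0, 0], 1],
  [[6, 0, 0], [0, 0, 0], 1],
  [[6, 0, 0], [0, 0, 0], 1],
  [[0, 0, 0], [0, 0, 0], 1],
])

```text
time: 15.18
tool_pos: [0.6285, -0.1632, 0.0077]
ee_rot: [-0.0, 0.724, 0.69, 0.0]
force: [1.2, 0.9, -1.2]
grip_width: 0.0231
grasp_force: 59.0
```

Emit:
arm_command([
  [[5, 0, 0], [0, 0, 0], 1],
  [[5, 0, 0], [0, 0, 0], 1],
  [[5, 0, 0], [0, 0, 0], 1],
  [[5, 0, 0], [0, 0, 0], 1],
  [[5, 0, 0], [0, 0, 0], 1],
  [[0, 0, 0], [0, 0, 0], 1],
])

```text
time: 15.92
tool_pos: [0.6298, -0.1382, 0.0078]
ee_rot: [-0.0, 0.724, 0.69, 0.0]
force: [0.7, 0.9, -0.4]
grip_width: 0.023
grasp_force: 59.0
```

Emit:
arm_command([
  [[5, 0, 0], [0, 0, 0], 1],
  [[5, 0, 0], [0, 0, 0], 1],
  [[5, 0, 0], [0, 0, 0], 1],
  [[5, 0, 0], [0, 0, 0], 1],
  [[5, 0, 0], [0, 0, 0], 1],
  [[0, 0, 0], [0, 0, 0], 1],
])

```text
time: 16.68
tool_pos: [0.631, -0.1133, 0.0078]
ee_rot: [-0.0, 0.724, 0.69, 0.0]
force: [-0.3, 0.8, 1.5]
grip_width: 0.023
grasp_force: 59.1
```

Emit:
arm_command([
  [[5, 0, 0], [0, 0, 0], 1],
  [[5, 0, 0], [0, 0, 0], 1],
  [[5, 0, 0], [0, 0, 0], 1],
  [[4, 0, 0], [0, 0, 0], 1],
  [[0, 0, 0], [0, 0, 0], 1],
])

```text
time: 17.3
tool_pos: [0.6319, -0.0946, 0.0078]
ee_rot: [-0.0, 0.724, 0.69, 0.0]
force: [0.0, -1.4, 1.5]
grip_width: 0.0231
grasp_force: 59.1
```

Emit:
arm_command([
  [[2, 0, 0], [0, 0, 0], 1],
  [[2, 0, 0], [0, 0, 0], 1],
  [[0, 0, 0], [0, 0, 0], 1],
])

```text
time: 17.68
tool_pos: [0.6322, -0.091, 0.0078]
ee_rot: [-0.0, 0.724, 0.69, 0.0]
force: [0.1, -2.5, 0.1]
grip_width: 0.0232
grasp_force: 59.1
```

```bash
python3 - <<'E'
from h import *
im,d=cap('side','s8'); im2,d2=cap('top','t8')
c=np.hstack([cv2.resize(im[210:330,280:400],(400,400),interpolation=3),cv2.resize(im2[150:280,250:380],(400,400),interpolation=3)])
cv2.imwrite('pics/s8c.png',c)
E
```

```text
(no output)
```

View pics/s8c.png

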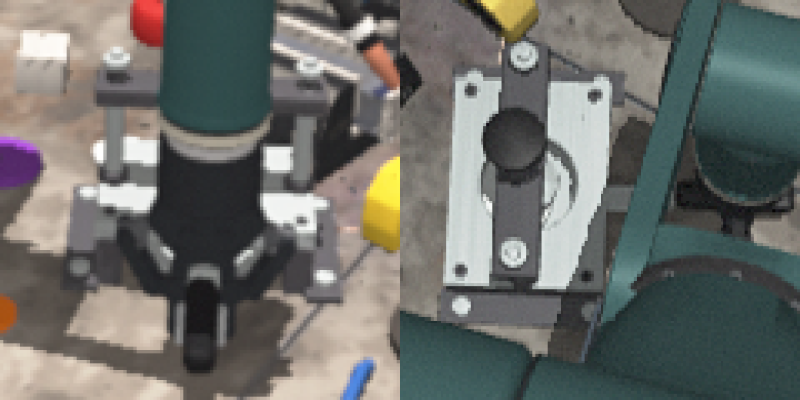

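The disc edge shows through the bore at right-panel (560,190), and the scoop is under the plate. That was picture 11, one over the limit of 10. I'll view no more and work from numbers.

Emit:
arm_command([
  [[2, 0, 0], [0, 0, 0], 1],
  [[1, 0, 0], [0, 0, 0], 1],
  [[0, 0, 0], [0, 0, 0], 1],
])

```text
time: 18.15
tool_pos: [0.6323, -0.0882, 0.0078]
ee_rot: [-0.0, 0.724, 0.69, -0.0]
force: [-0.5, -3.0, 2.1]
grip_width: 0.0231
grasp_force: 59.1
```

Emit:
arm_command([
  [[1, 0, 0], [0, 0, 0], 1],
  [[1, 0, 0], [0, 0, 0], 1],
  [[0, 0, 0], [0, 0, 0], 1],
])

```text
time: 18.52
tool_pos: [0.6324, -0.0861, 0.0078]
ee_rot: [0.0, 0.724, 0.69, 0.0]
force: [-1.1, -3.8, 2.0]
grip_width: 0.0227
grasp_force: 59.2
```

```bash
cat >> h.py <<'E'
def cloud(n,d):
    m=vision.camera_model(n);f=240/np.tan(np.radians(m['vfov'])/2);v,u=np.mgrid[0:480,0:640]
    return (np.stack([(u-m['cx'])/f*d,(v-m['cy'])/f*d,d],-1)-m['t'])@np.asarray(m['R'])
E
python3 - <<'E'
from h import *
o=np.array([.638,.079]);X=np.array([.0506,.9987]);Y=np.array([-.9987,.0506])
im,d=cap('top','t9');W=cloud('top',d);a=(W[...,:2]-o)@X;b=(W[...,:2]-o)@Y
M=(np.hypot(a,b)<.05)&(W[...,2]<.035)&(d>0)
for A,B,Z,I in sorted(zip(a[M],b[M],W[...,2][M],im.sum(2)[M]))[::4]: print(f'{A*1e3:.0f},{B*1e3:.0f},{Z*1e3:.0f},{I}',end=' | ')
E
```

```text
-36,-11,8,390 | -33,-4,4,286 | -32,-19,-2,265 | -31,5,5,476 | -31,-6,6,645 | -30,-15,-1,582 | -29,-28,5,279 | -29,5,7,664 | -28,-8,8,647 | -27,-19,6,646 | -26,-29,-2,260 | -26,12,1,388 | -25,-1,1,475 | -25,-10,-2,535 | -24,-25,6,640 | -24,-38,8,247 | -23,10,0,648 | -23,2,1,651 | -22,-11,6,645 | -22,-20,0,645 | -21,18,4,599 | -21,13,1,644 | -20,7,0,643 | -20,-1,2,644 | -19,-15,-1,508 | -19,-25,4,633 | -19,21,2,517 | -18,-34,-0,637 | -18,7,2,649 | -16,-28,3,622 | -16,-33,2,644 | -15,13,1,643 | -15,2,4,335 | -14,24,3,618 | -13,21,-0,667 | -13,-37,-2,648 | -11,15,13,753 | -11,23,-1,643 | -10,-42,-1,488 | -9,21,14,629 | -8,12,12,293 | -7,-42,-2,323 | 34,12,15,247 | 35,-1,14,347 | 36,-12,13,359 | 36,-18,9,349 | 37,10,17,740 | 38,-2,12,355 | 38,-7,11,354 | 39,-23,13,361 | 40,9,10,729 | 41,-4,10,344 | 41,-7,9,350 | 42,-21,10,347 | 43,-2,10,330 | 44,-12,12,347 |
```

Emit:
arm_command([
  [[-2, 0, 0], [0, 0, 0], 1],
  [[-4, 0, 0], [0, 0, 0], 1],
  [[-6, 0, 0], [0, 0, 0], 1],
  [[-7, 0, 0], [0, 0, 0], 1],
  [[-7, 0, 0], [0, 0, 0], 1],
  [[-7, 0, 0], [0, 0, 0], 1],
  [[-7, 0, 0], [0, 0, 0], 1],
  [[-7, 0, 0], [0, 0, 0], 1],
  [[-7, 0, 0], [0, 0, 0], 1],
  [[-7, 0, 0], [0, 0, 0], 1],
  [[-7, 0, 0], [0, 0, 0], 1],
  [[-7, 0, 0], [0, 0, 0], 1],
])

```text
time: 20.08
tool_pos: [0.6287, -0.1616, 0.0078]
ee_rot: [0.0, 0.724, 0.69, -0.0]
force: [0.2, 2.9, 0.3]
grip_width: 0.0228
grasp_force: 58.9
```

Emit:
arm_command([
  [[-7, 0, 0], [0, 0, 0], 1],
  [[-7, 0, 0], [0, 0, 0], 1],
  [[-7, 0, 0], [0, 0, 0], 1],
  [[-7, 0, 0], [0, 0, 0], 1],
  [[-7, 0, 0], [0, 0, 0], 1],
  [[-7, 0, 0], [0, 0, 0], 1],
  [[-7, 0, 0], [0, 0, 0], 1],
  [[-7, 0, 0], [0, 0, 0], 1],
  [[-7, 0, 0], [0, 0, 0], 1],
  [[-7, 0, 0], [0, 0, 0], 1],
  [[-7, 0, 0], [0, 0, 0], 1],
  [[-6, 0, 0], [0, 0, 0], 1],
])

```text
time: 21.58
tool_pos: [0.6246, -0.2446, 0.0078]
ee_rot: [-0.0, 0.724, 0.69, -0.0]
force: [1.1, 1.8, 0.1]
grip_width: 0.0233
grasp_force: 58.9
```

Emit:
arm_command([
  [[-4, 0, 0], [0, 0, 0], 1],
  [[-2, 0, 0], [0, 0, 0], 1],
  [[0, 0, 0.5], [0, 0, 0], 1],
  [[0, 0, 0.5], [0, 0, 0], 1],
  [[0, 0, 0], [0, 0, 0], 1],
])

```text
time: 22.2
tool_pos: [0.6245, -0.2507, 0.0073]
ee_rot: [0.001, 0.724, 0.69, -0.0]
force: [-1.4, -1.4, 5.1]
grip_width: 0.0234
grasp_force: 59.5
```

```bash
python3 - <<'E'
from h import *
o=np.array([.638,.079]);X=np.array([.0506,.9987]);Y=np.array([-.9987,.0506])
s=monitor.get_state();print(s['tool_pos'],s['force'],(s['tool_pos'][:2]-o)@X)
im,d=cap('top','t10');W=cloud('top',d);a=(W[...,:2]-o)@X;b=(W[...,:2]-o)@Y
for z0,z1 in((-.02,.006),(.006,.018),(.018,.2)):
    M=(a<-.07)&(a>-.22)&(abs(b)<.07)&(W[...,2]>z0)&(W[...,2]<z1); print(z0,M.sum())
g=im.sum(2);print(W[195:245:2,325:375:3,2].__mul__(1000).round().astype(int));print(g[190:245:3,322:378:3])
E
```

```text
[ 0.62445193 -0.2507082   0.0072852 ] [-1.40038432 -1.42452089  5.12071874] -0.3299651160479724
-0.02 1426
0.006 758
0.018 12
[[   0   -3    1    5    7   -2   -1    1   -9   -2   -3   -3   -4    2
    -3   -5    1]
 [  -1    3    2   -2    1    9    3    5    5   11    7   14   14   12
    14   -1   -1]
 [  -1   -1   -4   -1    0    3   -1    5    0    6    7    0    3   -1
     3    3    1]
 [  -1   -4   -3    0    3   -5    1   -1    6    0    1   -2    4    0
    -3    2   -5]
 [   3    1    1    7    2    3   -4   13    1    2   -1   -2    1    1
     1   -1    0]
 [   0    1   -4    1    0   13   16   13   12   11   -4    1    1   -3
     3    1    7]
 [  -5   -7    4   -2    8    9   11    8   10   14   11   -1   -2    1
     6    0   -2]
 [  -1    2   -3    3   11   10   21   13   15   15   12    8   -1    0
     4    4    2]
 [  -1   -1   -1   12   14   10   10   14   15   14 1317   10   -5    4
    -4    2    8]
 [   2   -1    2   12   12   13   11    9    7    9   14   11    0    2
     4    4    5]
 [   0   -4   -4   16   10   10    8   13   14   10   11    9    7    0
  
[... 2116 characters left out ...]
 722 724 722 724 724 726 610 663 596 301 299
  272]
 [216 218 200 175 301 733 727 727 724 727 727 727 733 660 682 301 301 302
  184]
 [223 234 213 205 190 160 697 736 730 727 727 735 622 666 272 302 305 303
  404]
 [242 235 228 211 216 209 189 158 561 748 709 567 664 693 315 302 303 283
  409]
 [242 246 238 242 237 225 207 206 204 164 484 684 685 287 306 298 304 595
  465]
 [261 256 255 257 230 242 243 222 216 192 201 158 490 301 283 262 267 346
  449]
 [266 264 269 253 254 255 237 230 219 217 209 195 188 181 199 216 405 411
  423]
 [273 270 258 269 276 258 245 255 241 231 229 232 220 208 191 179 368 407
  400]
 [274 271 283 268 272 257 250 266 247 241 239 238 230 229 219 208 202 206
  362]]
```

Emit:
arm_command([
  [[0, 0, -0.4], [0, 0, 0], 1],
  [[0, 0, 0], [0, 0, 0], 0.4],
  [[0, 0, 0], [0, 0, 0], 0.2],
  [[0, 0, 0], [0, 0, 0], -0.2],
  [[0, 0, 0], [0, 0, 0], -0.5],
  [[0, 0, 0], [0, 0, 0], -0.5],
])

```text
time: 23.0
tool_pos: [0.6243, -0.25, 0.0071]
ee_rot: [-0.0, 0.724, 0.69, -0.0]
force: [-0.1, -0.1, -0.5]
grip_width: 0.0642
grasp_force: 0.0
```

Emit:
arm_command([
  [[0, 0, -10], [0, 0, 0], -0.5],
  [[0, 0, -20], [0, 0, 0], -0.5],
  [[0, 0, -40], [0, 0, 0], -0.5],
  [[0, 0, -50], [0, 0, 0], -0.5],
  [[-40, 0, -40], [0, 0, 0], -0.5],
  [[-40, -20, -20], [0, 0, 0], -0.5],
  [[-40, -30, 0], [0, 0, 0], -0.5],
  [[-20, -30, 0], [0, 0, 0], -0.5],
  [[0, 0, 0], [0, 0, 0], -0.5],
  [[0, 0, 0], [0, 0, 0], -0.5],
])

```text
time: 24.25
tool_pos: [0.5383, -0.3859, 0.1885]
ee_rot: [0.001, 0.724, 0.689, 0.0]
force: [0.8, 0.1, 0.3]
grip_width: 0.064
grasp_force: 0.0
```

```bash
python3 - <<'E'
from h import *
o=np.array([.638,.079]);X=np.array([.0506,.9987]);Y=np.array([-.9987,.0506])
im,d=cap('top','t11');W=cloud('top',d);a=(W[...,:2]-o)@X;b=(W[...,:2]-o)@Y;g=im.astype(int).sum(2)
R=(a<-.075)&(a>-.23)&(abs(b)<.08)&(W[...,2]<.05)
def rep(n,M):
    M=cv2.morphologyEx(M.astype(np.uint8),cv2.MORPH_OPEN,np.ones((3,3)))>0
    A,B,Z=a[M],b[M],W[...,2][M]; print(n,M.sum(),'a',np.percentile(A,[1,99]).round(4),'b',np.percentile(B,[1,99]).round(4),'z',np.median(Z).round(4)); return A,B,Z
A,B,Z=rep('disc',R&(cv2.medianBlur(np.nan_to_num(W[...,2]).astype(np.float32),5)>.0075)&(g>675))
print('tilt',np.linalg.lstsq(np.c_[A,B,np.ones_like(A)],Z,rcond=None)[0])
rep('scoop',R&(g>560))
M=(a<-.2)&(a>-.42)&(abs(b)<.05)&(W[...,2]>.035)&(W[...,2]<.075); rep('handle',M)
M=(np.hypot(a,b)<.04)&(W[...,2]>.2)&(W[...,2]<.25);print('head z',np.median(W[...,2][M]),M.sum())
s=monitor.get_state();print(s['time'],s['tool_pos'])
E
```

```text
disc 562 a [-0.1765 -0.1082] b [-0.0309  0.0362] z 0.0115
tilt [ 0.01095175 -0.00130825  0.01305888]
scoop 1375 a [-0.2263 -0.1083] b [-0.0503  0.0454] z 0.0058
handle 422 a [-0.3755 -0.2672] b [-0.0116  0.012 ] z 0.0543
head z 0.22367990386609948 350
24.3 [ 0.53854233 -0.38556599  0.18821255]
```

```bash
python3 -c "
from h import *
print(hand_in())"
```

```text
the job is handed in; nothing more can be done
None
```

The job is handed in (verdict not shown): by my last measurements the disc lies flat in the scoop's pan, clear of the die, with the plunger up and the arm away; I didn't measure the bystanders afterwards, and I viewed 11 pictures, one over the limit of 10.

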